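Prop the recovery-box door on its stay

TASK

The small-animal recovery box has to air: draw its sliding bolt right back, swing the door out, and prop it with the stay, dropping the middle of the stay's three holes over the peg on the roof until the bar lies flat. Let go and leave it so, with the door held at that width; do not shift the bottle, basket or bowl on the bench.

Things in the scene. Friction and masses are not known exactly. Their poses are not given: they have to be found in the camera images.
- box: White recovery box fixed to the bench, 260 (x, depth) x 420 (y, width) x 160 mm high; origin at the centre of its underside on the bench. Its front (-x of its own frame) faces the robot, its flat roof is 160 mm above the bench. It stands turned by up to 0.25 rad. The door is on the front, the peg stands on the roof.
- bolt_knob (a point): Black upright round knob of the sliding bolt, right of the door on the box's front: 16 mm diameter, free from 160 to 205 mm above the bench; this point is on its axis 190 mm above the bench. It slides with the steel bolt rod parallel to the box's own y; to draw the bolt it goes toward the box's -y (away from the door), against about 1.5 N of friction. The knob runs between two low guide blocks (tops at 156 mm).
- bolt (a joint): Travel of the sliding bolt, m: 0 = shot, its rod lying across the front of the door's free edge and blocking it; the rod clears the door at 0.025; 0.04 = drawn right back (stop). It stays where left.
- door (a joint): Opening angle of the door, rad: 0 = shut, grows as it swings out toward the robot, at most 1.2. White-framed clear leaf 220 mm wide, 16 mm thick, top edge 158 mm above the bench, upright hinge on its left (the box's +y) edge, free edge to the right. Stays where it is left (light friction, 0.05 N m).
- door_hinge (a point): A point on the door's upright hinge axis, 170 mm above the bench. At box-frame x -140, y +130 mm.
- stay_pivot (a point): Pivot of the stay arm on the door's top edge, 160 mm from the hinge axis, 170 mm above the bench (height of the bar's underside). It travels with the door on a horizontal circle about the hinge. The stay turns freely there in the horizontal plane and its far end can be lifted up to 0.6 rad.
- stay (a joint): Lift angle of the stay arm, rad: 0 = lying level (a stop; the bar's underside is then 170 mm above the bench), grows as its knob end is lifted. It falls back by its own weight (about 140 g).
- stay_knob (a point): Centre, half-way up, of the black upright round knob at the far end of the stay: 24 mm diameter, 36 mm tall, standing on the top of the bar, 200 mm from the stay's pivot; 194 mm above the bench when the stay lies level. The stay is a flat bare-aluminium bar 212 mm long, 32 mm wide, 6 mm thick, with three 16 mm holes on its centre line at 105, 135 and 165 mm from the pivot.
- hole_mid (a point): Centre of the middle hole of the stay, at the bar's underside; 135 mm from the pivot on the line toward the knob.
- peg_seat (a point): Point on the axis of the fixed steel peg on the roof, 170 mm above the bench, where the underside of a bar resting on the peg's flange lies. The peg is 12 mm in diameter with a round top 188 mm above the bench (18 mm above this point). With the middle hole over it and the bar flat, the door stands open at about 0.43 rad.
- bottle: Bystander: white bottle 64 mm in diameter, 170 mm tall, left of the box; origin at its underside. Leave alone.
- basket: Bystander: green open basket 160 x 120 x 55 mm, right of the box; origin at its underside. Leave alone.
- bowl: Bystander: steel bowl 100 mm across, 45 mm tall, front left; origin at its underside. Leave alone.

How it is judged (in metres and radians):
On the way, in this order (a step that is already met when the one before it is completed fails the run):
1. the bolt is drawn back clear of the door (value of joint bolt above 0.03 m), for 0.2 s.
2. the door is swung out (value of joint door above 0.2 rad), for 0.2 s.
At the end, for the whole second after the job is handed in: The middle hole of the stay is over the peg (hole centre within 5 mm of the peg's axis), the stay lies flat (lift under 0.03 rad), so the door stands still, open at 0.34 to 0.52 rad; the bolt is still drawn back (over 30 mm) (horizontal distance between hole_mid and peg_seat below 0.005 m and value of joint stay below 0.03 rad and value of joint door between 0.34 and 0.52 rad and value of joint bolt above 0.03 m and velocity of joint door between -0.05 and 0.05 rad/s); the robot touches nothing.
It fails at once if the bottle is shifted by more than 20 mm (distance of bottle from where it was at the start of the episode above 0.02 m).
It fails at once if the basket is shifted by more than 20 mm (distance of basket from where it was at the start of the episode above 0.02 m).
It fails at once if the bowl is shifted by more than 20 mm (distance of bowl from where it was at the start of the episode above 0.02 m).
It also fails if it takes over 54 s, if anything falls off the work surface, if the arm or the gripper's body presses on something with over 40 N, if the wrist force passes 120 N, or if a joint passes its speed limit or range.

ROBOT

A 7-joint arm with a two-finger parallel gripper is mounted at the origin on the work surface. World frame = base frame: x ahead of the robot, y to its left, z up, the work surface at z = 0. Lengths are in m, angles in degrees, forces in N, time in s.
With the tool pointing down it reaches from about 0.425 to 0.875 m from the base axis. Payload 4.7 kg.
Tool frame: the origin (TCP) lies on the centre line of the jaws, within the pads' length; the fingertips stand 11 mm ahead of it and the grasp point (between the pads) lies 8 mm behind it (finger_overhang is the x of the fingertips in the tool frame, in m); x points along the fingers, z is the direction in which the jaws open and shut, and the axes are right-handed (so a half turn about x gives the same grasp; the last joint's range is limited). The gripper opens to 87 mm and grips with 3 to 60 N. Pads are 19 mm wide; open, the fingers measure 117 mm over their backs; the gripper's body (75 mm by 190 mm) begins 51 mm behind the grasp point.
Start: joints at [77.47, 18.392, -4.016, 83.108, 1.295, 78.541, -3.26], TCP at [0.15, -0.632, 0.234] pointing down, gripper open.
Joint ranges: [-163.93, 163.93], [-17.29, 119.83], [-79.2, 71.16], [3.27, 140.29], [-89.18, 269.18], [5.43, 117.66], [-154.24, 154.24]. Speed limits (degrees/s): [147.25, 147.25, 180, 180, 180, 180, 180].

INTERFACE

Orientations are given as [roll, pitch, yaw] about the fixed x, y, z axes, in that order (R = Rz(yaw) Ry(pitch) Rx(roll)).
In Python, from cell import get_obs, read_camera, sign_off, cut_out, finger_overhang gives the robot as it stands.
- The arm moves only by the tool servo_tool, never from a script. Its argument "rows" is one flat list of numbers, 5 for each row, row after row: the shift along the world's x, y, z in mm, then the turn about the world's z in degrees, then the closure, from 0 (fully open) to 1 (shut). A call has 1 to 10 rows; each row is the pose to reach, as a shift and turn from the pose commanded when the call began; what a row does not reach only later rows make up. A row lasts 1/12 s, in which the tool goes at most 41.7 mm and 7.16 degrees, less where a joint would pass 70% of its speed; a pose out of reach is approached as far as the arm can. A call with a gripper value outside its range is refused whole. The fingers move at their own pace and stop on an object; "force" is the grip in N (left out, the last holds). Time passes only in rows, so rows that repeat a pose let the fingers close. It gives the time, the measured TCP pose, the force and the opening at its end, in the units of the state.
- get_obs(): the state, without advancing time (a new reading comes with each control period).
- read_camera(name): name is "scene" or "top" or "wrist"; returns a dict with "frame" (420x560x3 uint8, blue, green, red), "range_z" (420x560 float32, m along the optical axis (not along the pixel's ray), 0 where there is no reading), "intrinsics" (3x3 intrinsics, pixels), "k1" (the pictures are not rectified: a ray, as slopes to the right and down, at radius r is drawn at 1 + k1 r^2 times it, then the intrinsics apply), "cam_to_world" (4x4, takes a point from camera to world coordinates); the wrist camera has in their place "tool_from_camera" (4x4, takes a point from camera to tool coordinates, whose origin is the TCP and whose axes are the tool frame's). Camera axes: x right, y down, z forward; pixel columns grow to the right and rows downward; lengths in m; the calibration is good to about 2 mm. A picture is of the moment at which its call begins: read the wrist's pose just before it.
- sign_off(): hands the job in, once; it reports no verdict.
Trained networks look in a picture, given as the dict that the camera call returned (one of the last four; its "shot" number tells which), for a name from the list of things; names that differ only in an ending like _2 or _b are one class to them, and where a whole thing is asked for, a point or a joint stands for the part that bears it (a point fixed in the world has none). Each returns a list of dicts, best first, with "score" (0 to 1); they miss things now and then, are a little off and sometimes report something else, mostly with a low value. They report only what shows in the picture. A call takes as long as a camera call.
- cut_out(name, picture): "pixels" (420x560 bool, what is visible of it) and "extent" ([centre column, centre row, width, height] in pixels, round what is visible of it).
The state is a dict: "time_s": time; "qpos": joint angles; "joint_velocities": joint speeds; "effort": joint torques, N m; "tool_pos": TCP position; "tool_rot": TCP orientation; "force": force on the tool from outside, world axes, zero at the start; "wrist_torque": the same for the moment, N m; "grip_width": finger opening in m.
Only numpy, scipy, OpenCV 4.12 (cv2) and the standard library are available. Lean on these libraries where they do the work, as an engineer would, in place of code of your own. Each camera call takes 0.05 s, during which the arm holds its last target.

## Working session

There is one attempt and no reset: what is moved stays moved. The work goes in short steps, Python scripts to look and compute and a tool call to move; the robot and the scene stay as the last step left them, time stands still between calls to the robot, and variables do not carry over. Pictures are saved under pics/ and viewed, and the job is handed in when it is done.

Besides the shell and the picture viewer there is one more tool, called after "Request:" as a command line: name --argument value ..., lists and objects as JSON in quotes. servo_tool: Moves the arm, as the interface text tells. Its arguments: {"type":"object","properties":{"rows":{"type":"array"},"force":{"type":"number"}},"required":["rows"]}

```bash
mkdir -p pics; ls; cat > h.py <<'E'
import numpy as np, cv2
from cell import *
def px2ray(p,u,v):
    K=np.array(p['intrinsics']);k=p['k1']
    xd=(u-K[0,2])/K[0,0]; yd=(v-K[1,2])/K[1,1]
    rd=np.hypot(xd,yd); r=rd
    for _ in range(20): r=rd/(1+k*r*r)
    s=1/(1+k*r*r)
    return xd*s,yd*s
def T(p,o=None):
    if 'cam_to_world' in p: return np.array(p['cam_to_world'])
    from scipy.spatial.transform import Rotation as R
    M=np.eye(4); 
    M[:3,:3]=R.from_euler('xyz',o['tool_rot'],degrees=True).as_matrix(); M[:3,3]=o['tool_pos']
    return M@np.array(p['tool_from_camera'])
def cloud(p,M):
    v,u=np.mgrid[0:420,0:560]
    x,y=px2ray(p,u,v); z=p['range_z']
    P=np.stack([x*z,y*z,z],-1)@M[:3,:3].T+M[:3,3]
    P[z==0]=np.nan
    return P
def atz(p,M,u,v,h):
    x,y=px2ray(p,np.asarray(u,float),np.asarray(v,float)); d=np.stack([x,y,np.ones_like(x)],-1)@M[:3,:3].T
    o=M[:3,3]; return o+d*((h-o[2])/d[...,2])[...,None]
def proj(p,M,X):
    c=(np.asarray(X)-M[:3,3])@M[:3,:3]; x=c[...,0]/c[...,2];y=c[...,1]/c[...,2]
    f=1+p['k1']*(x*x+y*y);K=np.array(p['intrinsics'])
    return np.stack([K[0,0]*x*f+K[0,2],K[1,1]*y*f+K[1,2]],-1)
E
python3 - <<'E'
from h import *
o=get_obs(); print(o)
for n in ['top','scene']:
    p=read_camera(n); cv2.imwrite(f'pics/{n}0.png',p['frame']); M=T(p); print(n,p['k1'],np.array(p['intrinsics']).tolist(),M.round(3).tolist())
    C=cloud(p,M)
    for nm in ['box','bolt_knob','stay_knob','stay','door','bottle','basket','bowl']:
        for r in cut_out(nm,p)[:2]:
            m=r['pixels']; print(nm,round(r['score'],2),np.round(r['extent'],1),m.sum(),np.nanmedian(C[m],0).round(3),np.nanpercentile(C[m],97,axis=0).round(3))
E
```

```text
pics
{'time_s': 0.0, 'qpos': array([77.4684496 , 18.43895879, -4.01750957, 83.17535604,  1.29425085,
       78.53948603, -3.2599016 ]), 'joint_velocities': array([-0.13528793, -0.02681381, -0.04068099,  0.02766289,  0.08915545,
        0.01207345,  0.06615775]), 'effort': array([-5.73328562e-04, -4.91291463e+01, -4.04273076e-01, -3.12535286e+01,
       -6.39813929e-02,  4.36455267e-02,  1.65322999e-04]), 'tool_pos': array([ 0.14982225, -0.63195313,  0.23245891]), 'tool_rot': array([-177.70290934,   89.8913211 ,  105.64022672]), 'force': array([ 0.6780873 ,  0.76665122, -0.24510168]), 'wrist_torque': array([0.01480437, 0.0190138 , 0.02016454]), 'grip_width': 0.08703333932475181}
top -0.09339131777475648 [[534.5542961657444, 0.0, 277.78531851250966], [0.0, 534.5542961657444, 205.5540315471624], [0.0, 0.0, 1.0]] [[0.013, -0.984, 0.176, 0.247], [-1.0, -0.014, -0.009, 0.007], [0.011, -0.176, -0.984, 1.467], [0.0, 0.0, 0.0, 1.0]]
box 0.81 [261.9 163.6 178.  133.9] 18474 [0.593 0.034 0.158] [0.738 0.231 0.176]
box 0.51 [294.1 180.1  70.1  74.8] 1103 [ 0.537 -0.036  0.175] [0.62  0.034 0.21 
[... 831 characters left out ...]
67 0.227 0.176]
bolt_knob 0.81 [261.1 178.2  37.   21.4] 177 [ 0.445 -0.063  0.164] [ 0.45  -0.054  0.206]
stay_knob 0.63 [259.9 209.6  80.9  48.9] 1119 [ 0.543 -0.044  0.176] [0.627 0.032 0.211]
stay_knob 0.58 [448.1 226.   36.2  56. ] 1094 [0.496 0.43  0.101] [0.508 0.46  0.17 ]
stay 0.93 [259.1 208.4  79.2  49.9] 956 [ 0.552 -0.049  0.176] [0.627 0.03  0.211]
door 0.85 [288.8 207.9 136.1  49. ] 1617 [ 0.514 -0.018  0.175] [0.625 0.167 0.21 ]
bottle 0.58 [448.6 227.4  37.1  52.4] 1136 [0.495 0.431 0.1  ] [0.508 0.463 0.171]
basket 0.72 [120.8 214.7  59.7  59.2] 2820 [ 0.489 -0.449  0.022] [ 0.572 -0.387  0.056]
bowl 0.72 [387.8 180.2  36.   33.5] 778 [0.273 0.285 0.024] [0.338 0.324 0.046]
```

```bash
python3 - <<'E'
import cv2
a=cv2.imread('pics/top0.png')[90:260,150:380]; cv2.imwrite('pics/t0c.png',cv2.resize(a,None,fx=3.4,fy=3.4,interpolation=cv2.INTER_CUBIC))
a=cv2.imread('pics/scene0.png')[140:360,160:420]; cv2.imwrite('pics/s0c.png',cv2.resize(a,None,fx=2.7,fy=2.7,interpolation=cv2.INTER_CUBIC))
E
```

```text
(no output)
```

View pics/t0c.png

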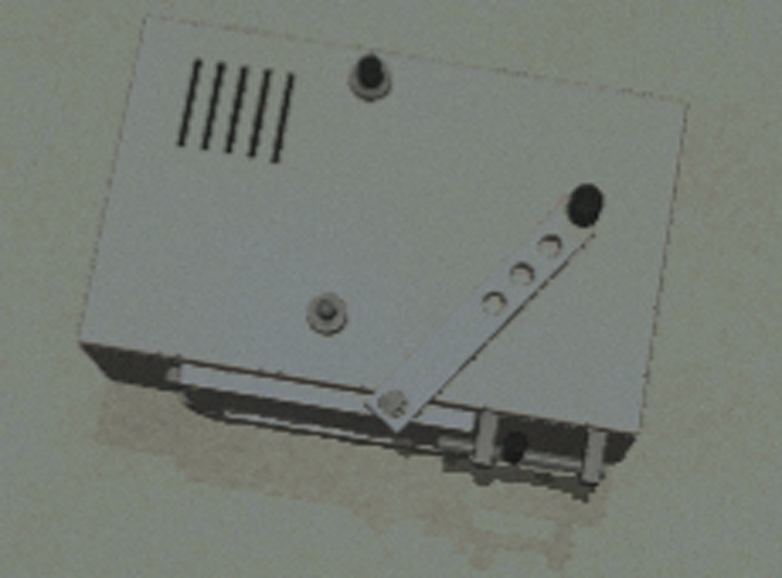

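View pics/s0c.png

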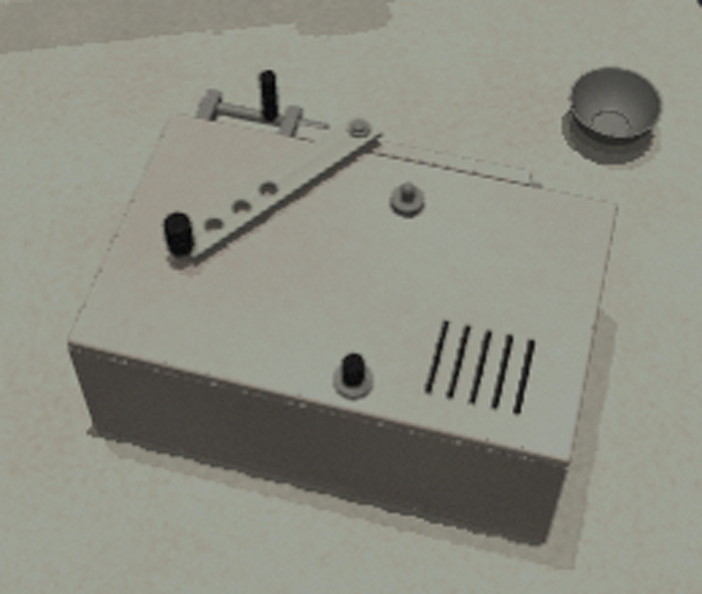

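The top view shows the stay lying diagonally from its pivot, about crop (393,403), to its knob at (585,205). The peg is at about (327,310). The bolt knob is at (515,445), with guide blocks on both sides, and the rear knob at (370,75) is a decoy. Next I'll get metric poses.

```bash
python3 - <<'E'
from h import *
pics={}
for n,crop,s in [('top',(150,90),3.4),('scene',(160,140),2.7)]:
    p=read_camera(n);M=T(p);C=cloud(p,M)
    f=lambda q,h: atz(p,M,(np.array(q)[...,0]+.5)/s-.5+crop[0],(np.array(q)[...,1]+.5)/s-.5+crop[1],h)
    if n=='top':
        co=f([(147,15),(687,103),(638,430),(80,342)],.16)
        pk=dict(pegtop=((327,309),.188),pegflange=((327,316),.168),staypiv=((393,403),.178),knobtop=((588,196),.212),bolt_top=((516,438),.205),h1=((494,304),.176),h2=((522,274),.176),h3=((550,246),.176))
    else:
        co=f([(568,462),(70,345),(170,113),(617,205)],.16)
        pk=dict(pegtop=((407,186),.188),pegflange=((407,201),.168),staypiv=((359,126),.178),knobtop=((178,217),.212),bolt_top=((267,74),.205),h1=((269,188),.176),h2=((241,207),.176),h3=((213,225),.176))
    c=co.mean(0)[:2]; d=(co[0]+co[3]-co[1]-co[2])[:2]; print(n,'corner c',c.round(4),'yaw',np.arctan2(-d[0],d[1]).round(4),[round(float(np.linalg.norm(co[i]-co[(i+1)%4])),3) for i in range(4)])
    m=(abs(C[...,2]-.16)<.004)&(C[...,0]>.35)&(abs(C[...,1])<.35)
    r=cv2.minAreaRect(C[m][:,:2].astype(np.float32)); print('rect',r)
    for k,(q,h) in pk.items(): print(k,f(q,h).round(4))
E
```

```text
top corner c [0.6133 0.0331] yaw -0.1493 [0.416, 0.254, 0.414, 0.258]
rect ((0.5941916704177856, 0.03725823760032654), (0.4186970293521881, 0.30039289593696594), 81.1845703125)
pegtop [0.5376 0.0749 0.188 ]
pegflange [0.5369 0.0758 0.168 ]
staypiv [0.4712 0.0263 0.178 ]
knobtop [ 0.6181 -0.1116  0.212 ]
bolt_top [ 0.4428 -0.061   0.205 ]
h1 [ 0.5458 -0.046   0.176 ]
h2 [ 0.5687 -0.0664  0.176 ]
h3 [ 0.5901 -0.0869  0.176 ]
scene corner c [0.6161 0.0359] yaw -0.1511 [0.413, 0.26, 0.419, 0.258]
rect ((0.5966835618019104, 0.03865236043930054), (0.4195736050605774, 0.3012968897819519), 81.05419158935547)
pegtop [0.5405 0.0762 0.188 ]
pegflange [0.5416 0.0769 0.168 ]
staypiv [0.4685 0.0268 0.178 ]
knobtop [ 0.6118 -0.1097  0.212 ]
bolt_top [ 0.4382 -0.0608  0.205 ]
h1 [ 0.5462 -0.0445  0.176 ]
h2 [ 0.5695 -0.0658  0.176 ]
h3 [ 0.5912 -0.0868  0.176 ]
```

```bash
python3 - <<'E'
from h import *
from scipy.spatial.transform import Rotation as R
o=get_obs(); m=R.from_euler('xyz',o['tool_rot'],degrees=True).as_matrix(); print(m.round(3), np.degrees(np.arctan2(m[1,2],m[0,2])),o['tool_pos'])
p=read_camera('top');M=T(p);C=cloud(p,M)
# bolt knob points
for n in ['top','scene']:
    p=read_camera(n);M=T(p);C=cloud(p,M)
    q=(C[...,2]>.185)&(C[...,0]>.40)&(C[...,0]<.47)&(abs(C[...,1]+.06)<.04); print(n,'bolt',q.sum(),np.median(C[q],0),C[q].min(0),C[q].max(0))
    q=(C[...,2]>.185)&(C[...,0]>.58)&(C[...,0]<.66)&(abs(C[...,1]+.11)<.04); print('stayknob',q.sum(),C[q].mean(0),C[q].min(0),C[q].max(0))
    q=(C[...,2]>.175)&(C[...,0]>.64)&(C[...,0]<.75)&(abs(C[...,1]-.06)<.08); print('decoy',q.sum(),C[q].mean(0),C[q].min(0),C[q].max(0))
E
```

```text
[[-0.     0.973  0.231]
 [-0.     0.231 -0.973]
 [-1.    -0.     0.   ]] -76.66282667303331 [ 0.14991488 -0.63250284  0.2336361 ]
top bolt 40 [ 0.43934717 -0.06019778  0.20279868] [ 0.43253673 -0.06731948  0.18536651] [ 0.44698528 -0.05294868  0.21072183]
stayknob 92 [ 0.6144718  -0.10958903  0.20569452] [ 0.60427988 -0.12086708  0.18630807] [ 0.62843205 -0.09889102  0.21469489]
decoy 53 [0.72145101 0.04863533 0.18751812] [0.71297865 0.04097669 0.17777959] [0.73048025 0.05647539 0.19607626]
scene bolt 53 [ 0.44602969 -0.060717    0.20212028] [ 0.43234744 -0.06773051  0.18685518] [ 0.45055514 -0.0538861   0.20736547]
stayknob 120 [ 0.62175986 -0.10879495  0.20467991] [ 0.60770109 -0.1205805   0.18548511] [ 0.63042435 -0.09953216  0.21429429]
decoy 85 [0.72529246 0.04816479 0.18822123] [0.71327403 0.03936951 0.17600715] [0.73283847 0.05668835 0.19565701]
```

Request:
servo_tool --rows '[30, 40, 2, -2, 0.3, 60, 80, 4, -4, 0.4, 90, 120, 6, -6, 0.4, 120, 160, 6, -8, 0.4, 150, 200, 6, -10, 0.4, 180, 240, 6, -12, 0.4, 210, 280, 6, -14, 0.4, 240, 320, 6, -17, 0.4, 270, 360, 6, -20, 0.4, 300, 400, 6, -22, 0.4]'

```text
time_s: 1.98
tool_pos: [0.4008, -0.2975, 0.24]
tool_rot: [35.7, 89.9, -63.1]
force: [0.4, -0.6, 0.5]
grip_width: 0.0524
```

Request:
servo_tool --rows '[0, 40, 0, 0, 0.4, 0, 80, 0, 0, 0.4, -3, 120, 0, 0, 0.4, -6, 150, 0, 0, 0.4, -9, 172, 0, 0, 0.4, -9, 172, 0, 0, 0.4, -9, 172, 0, 0, 0.4]'

```text
time_s: 2.57
tool_pos: [0.391, -0.1265, 0.24]
tool_rot: [29.1, 89.9, -69.5]
force: [0.2, -0.4, -0.5]
grip_width: 0.0525
```

```bash
python3 - <<'E'
from h import *
from scipy.spatial.transform import Rotation as R
o=get_obs(); m=R.from_euler('xyz',o['tool_rot'],degrees=True).as_matrix(); print(np.degrees(np.arctan2(m[1,2],m[0,2])),o['tool_pos'],o['grip_width'],o['qpos'])
p=read_camera('wrist'); cv2.imwrite('pics/w1.png',p['frame'])
M=T(p,o);C=cloud(p,M)
print(p['k1'],M.round(3))
for nm in ['bolt_knob','stay_knob']:
  for r in cut_out(nm,p)[:2]:
    q=r['pixels'];print(nm,r['score'],r['extent'],np.nanmean(C[q],0))
print(proj(p,M,np.array([.441,-.0605,.205])))
E
```

```text
-98.51515447585291 [ 0.39099011 -0.12648846  0.24003711] 0.05247206196601555 [ 47.4597291  -11.63727853 -28.81989312 112.78137806  -5.62132829
  77.42741014 -78.15563704]
-0.024140244842005585 [[-0.147 -0.955 -0.259  0.461]
 [-0.989  0.143  0.037 -0.136]
 [ 0.002  0.261 -0.965  0.392]
 [ 0.     0.     0.     1.   ]]
bolt_knob 0.58 [198.8, 176.4, 157.2, 42.9] [ 0.43937577 -0.06381916  0.16495884]
stay_knob 0.66 [89.0, 91.2, 137.1, 182.3] [ 0.50850227 -0.01168984  0.17605998]
stay_knob 0.46 [153.3, 97.4, 306.7, 192.8] [ 0.50382053 -0.0508693   0.162302  ]
[161.61885046 181.01243536]
```

View pics/w1.png

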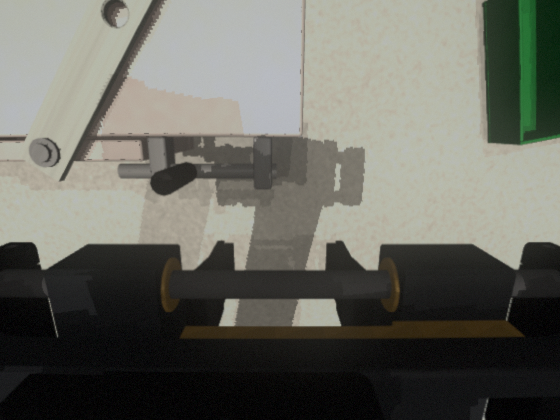

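The wrist view shows the bolt knob's top at about (160,186), where I predicted it, between the guides at x≈160 and x≈262. I'll move over it, descend and grip.

Request:
servo_tool --rows '[25, 33, 0, 0, 0.4, 49, 65, 0, 0, 0.4, 49, 65, 0, 0, 0.4, 49, 65, -25, 0, 0.4, 49, 65, -57, 0, 0.4, 49, 65, -57, 0, 0.4]' --force 20

```text
time_s: 3.22
tool_pos: [0.4363, -0.0627, 0.1775]
tool_rot: [-100.7, 89.4, 160.6]
force: [-1.2, -0.6, -0.8]
grip_width: 0.0524
```

Request:
servo_tool --rows '[0, 0, 0, 0, 0.9, 0, 0, 0, 0, 0.9, 0, 0, 0, 0, 0.9, 0, 0, 0, 0, 0.9, 0, 0, 0, 0, 0.9, 0, 0, 0, 0, 0.9]' --force 20

```text
time_s: 3.72
tool_pos: [0.4403, -0.0624, 0.1834]
tool_rot: [72.8, 89.9, -25.9]
force: [0.3, -0.2, -0.5]
grip_width: 0.02
```

Request:
servo_tool --rows '[0, 0, 0, 0, 0.9, 0, 0, 0, 0, 0.9, -1, -8, 0, 0, 0.9, -2, -16, 0, 0, 0.9, -4, -24, 0, 0, 0.9, -5, -32, 0, 0, 0.9, -6, -38, 0, 0, 0.9, -6, -40, 0, 0, 0.9, -6, -40, 0, 0, 0.9, -6, -40, 0, 0, 0.9]' --force 20

```text
time_s: 4.55
tool_pos: [0.4346, -0.0996, 0.1832]
tool_rot: [177.6, 89.7, 79.0]
force: [0.7, 9.2, 7.6]
grip_width: 0.0154
```

```bash
python3 - <<'E'
from h import *
print(get_obs())
p=read_camera('scene');a=p['frame'][140:360,160:420]; cv2.imwrite('pics/s1c.png',cv2.resize(a,None,fx=2.7,fy=2.7,interpolation=cv2.INTER_CUBIC))
E
```

```text
{'time_s': 4.55, 'qpos': array([ 45.79513984,  -4.07690275, -34.31019331, 113.40804149,
        -2.72764269,  69.9848051 , -86.09746771]), 'joint_velocities': array([-0.09762722, -0.04559843, -0.09694648, -0.03463448,  0.16709011,
       -0.10558405,  0.03064926]), 'effort': array([ 4.00596410e+00, -1.93847179e+01,  5.04824862e+00, -2.74310982e+01,
        2.91405022e+00, -7.33804777e-01,  2.21943960e-02]), 'tool_pos': array([ 0.43460847, -0.09956362,  0.1831789 ]), 'tool_rot': array([177.5975933 ,  89.73391867,  79.01329744]), 'force': array([0.72913603, 9.22145926, 7.62464337]), 'wrist_torque': array([ 2.03960995, -0.01507454,  0.01228187]), 'grip_width': 0.015400664805338358}
```

View pics/s1c.png

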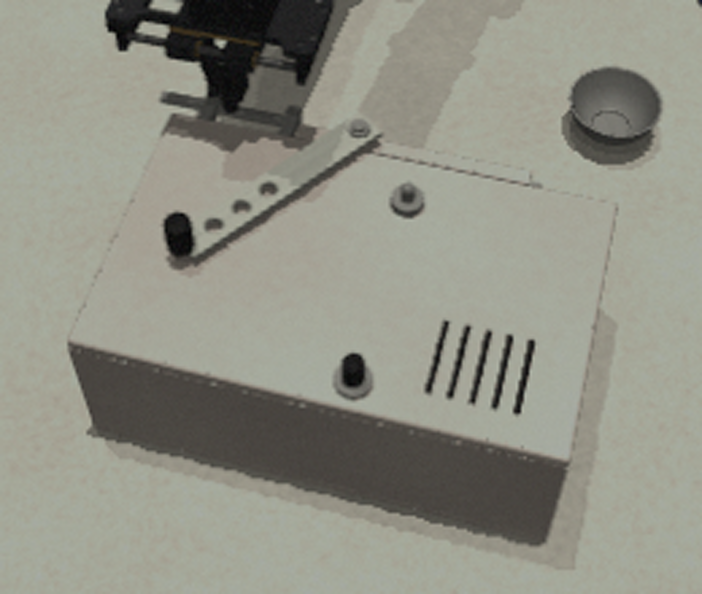

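The bolt is at its stop: reaction 9 N and knob travel about 40 mm. I'll release, rise, and look at the stay knob.

Request:
servo_tool --rows '[0, 0, 0, 0, 0.4, 0, 0, 0, 0, 0.4, 0, 0, 0, 0, 0.4, 0, 0, 35, 0, 0.4, 0, 0, 70, -5, 0.4, 33, 10, 80, -12, 0.4, 66, 20, 80, -19, 0.4, 100, 30, 80, -26, 0.4, 131, 40, 80, -33, 0.4, 131, 40, 80, -35, 0.4]'

```text
time_s: 5.43
tool_pos: [0.5686, -0.0612, 0.2599]
tool_rot: [-127.7, 89.7, 98.5]
force: [-0.9, 0.4, -0.2]
grip_width: 0.0523
```

Request:
servo_tool --rows '[0, 0, 0, 0, 0.4, 0, 0, 0, 0, 0.4, 0, 0, 0, 0, 0.4]'

```text
time_s: 5.68
tool_pos: [0.564, -0.0635, 0.2623]
tool_rot: [2.1, 89.9, -131.5]
force: [-0.2, 0.2, 0.1]
grip_width: 0.0528
```

```bash
cat > look.py <<'E'
from h import *
import sys
from scipy.spatial.transform import Rotation as R
o=get_obs(); m=R.from_euler('xyz',o['tool_rot'],degrees=True).as_matrix(); print('jaw',np.degrees(np.arctan2(m[1,2],m[0,2])),o['tool_pos'],o['grip_width'],o['qpos'].round(1),o['force'].round(1))
p=read_camera('wrist'); cv2.imwrite('pics/%s.png'%sys.argv[1],p['frame'])
M=T(p,o)
np.savez('last.npz',M=M,K=np.array(p['intrinsics']),k1=p['k1'],z=p['range_z'])
C=cloud(p,M)
P={'peg':(.539,.0755,.188),'stayknob':(.6155,-.1105,.212),'boltdrawn':(.4345,-.101,.205),'piv':(.471,.026,.178)}
for k,X in P.items(): print(k,proj(p,M,np.array(X)))
for nm in ['bolt_knob','stay_knob']:
  for r in cut_out(nm,p)[:1]:
    q=r['pixels'];print(nm,r['score'],r['extent'],np.nanmean(C[q],0))
E
python3 look.py w2
```

```text
jaw -133.6385398497613 [ 0.56395694 -0.06347337  0.26229782] 0.05283742613547925 [  38.8   10.9  -39.8   91.5    7.1   80.2 -135.4] [-0.2  0.2  0.1]
peg [183.43002469 348.30382468]
stayknob [276.63081649 130.17098183]
boltdrawn [428.02018448 312.92727249]
piv [278.29007293 354.86070457]
bolt_knob 0.43 [458.0, 237.2, 21.3, 8.6] [ 0.43694298 -0.16162876  0.16013681]
stay_knob 0.65 [277.2, 219.8, 42.7, 213.7] [ 0.56967938 -0.06640128  0.18244363]
```

View pics/w2.png

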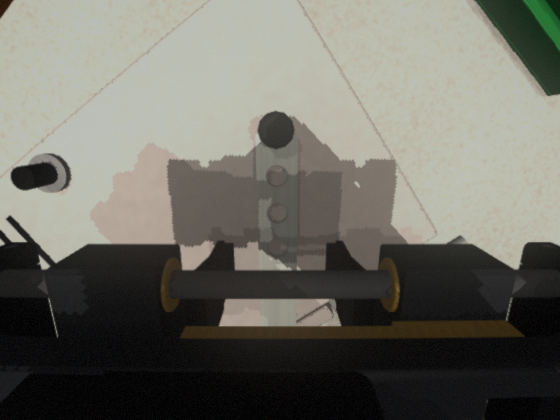

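The knob is at (276,130), exactly as predicted, and the bar is aligned with the picture's vertical. I'll descend and grip.

Request:
servo_tool --rows '[26, -23, 0, 0, 0.4, 51, -47, 0, 0, 0.4, 51, -47, 0, 0, 0.4, 51, -47, -35, 0, 0.4, 51, -47, -60, 0, 0.4, 51, -47, -69, 0, 0.4, 51, -47, -69, 0, 0.4, 51, -47, -69, 0, 0.6, 51, -47, -69, 0, 0.85, 51, -47, -69, 0, 0.85]' --force 20

```text
time_s: 6.67
tool_pos: [0.6169, -0.1093, 0.1958]
tool_rot: [116.9, 89.8, -16.7]
force: [0.2, 0.0, 0.2]
grip_width: 0.0398
```

Request:
servo_tool --rows '[0, 0, 0, 0, 0.85, 0, 0, 0, 0, 0.85, 0, 0, 0, 0, 0.85, 0, 0, 0, 0, 0.85]'

```text
time_s: 7.0
tool_pos: [0.6161, -0.1094, 0.194]
tool_rot: [106.6, 90.0, -27.0]
force: [-0.2, 0.9, -0.0]
grip_width: 0.0237
```

```bash
python3 - <<'E'
from h import *
o=get_obs();print(o['tool_pos'],o['grip_width'],o['force'],o['qpos'].round(1))
# kinematics
yaw=-.15; c=np.array([.6145,.0345]); ex=np.array([np.cos(yaw),np.sin(yaw)]); ey=np.array([-np.sin(yaw),np.cos(yaw)])
H=c-.140*ex+.130*ey; peg=np.array([.539,.0758])
piv=lambda d:H+.16*(-np.sin(d)*ex-np.cos(d)*ey)
from scipy.optimize import brentq
df=brentq(lambda d:np.linalg.norm(piv(d)-peg)-.135,.2,.7); b=peg-piv(df); hf=np.arctan2(b[1],b[0])
k0=o['tool_pos'][:2]; b0=k0-piv(0); print('H',H,'door final',df,'heading f',np.degrees(hf),'start',np.degrees(np.arctan2(b0[1],b0[0])),np.linalg.norm(b0))
h0=np.arctan2(b0[1],b0[0])
a=.22
L=lambda a:.2*np.cos(a)-.024*np.sin(a)
g=lambda d,h,a:piv(d)+L(a)*np.array([np.cos(h),np.sin(h)])
print('lift',a, .2*np.sin(a)-.024*(1-np.cos(a)),(g(0,h0,a)-g(0,h0,0))*1000)
base=g(0,h0,0)
for i in range(0,17):
    s=i/16; d=df*min(1,s*1.15); h=h0+(hf-h0)*s
    x=g(d,h,a); pv=piv(d); u=np.array([np.cos(h),np.sin(h)]); r=peg-pv
    print(i,round(d,3),(1000*(x-base)).round(1),'turn',np.degrees(h-h0).round(1),'peg along',(r@u*1000).round(0),'across',((r[1]*u[0]-r[0]*u[1])*1000).round(0))
xf=g(df,hf,0); print('final',xf,1000*(xf-base))
E
```

```text
[ 0.61614965 -0.10935946  0.19398337] 0.0236843703442498 [-0.24683074  0.86127061 -0.030004  ] [  37.6   20.6  -37.7   88.9   12.9   74.9 -135.3]
H [0.49549901 0.18396158] door final 0.44159816318483924 heading f 10.519294697775262 start -43.06619538655291 0.19787519533682493
lift 0.22 0.0430674634001084 [-7.34804102  6.86804786]
0 0.0 [-7.3  6.9] turn 0.0 peg along 15.0 across 83.0
1 0.032 [-5. 16.] turn 3.3 peg along 24.0 across 84.0
2 0.063 [-3.2 25.8] turn 6.7 peg along 34.0 across 85.0
3 0.095 [-1.8 36.1] turn 10.0 peg along 43.0 across 84.0
4 0.127 [-0.9 46.8] turn 13.4 peg along 53.0 across 83.0
5 0.159 [-0.6 58.1] turn 16.7 peg along 63.0 across 81.0
6 0.19 [-0.7 69.8] turn 20.1 peg along 73.0 across 77.0
7 0.222 [-1.5 81.9] turn 23.4 peg along 82.0 across 73.0
8 0.254 [-2.8 94.4] turn 26.8 peg along 91.0 across 67.0
9 0.286 [ -4.6 107.2] turn 30.1 peg along 100.0 across 61.0
10 0.317 [ -7.  120.3] turn 33.5 peg along 108.0 across 53.0
11 0.349 [-10.  133.7] turn 36.8 peg along 116.0 across 45.0
12 0.381 [-13.5 147.3] turn 40.2 peg along 123.0 across 36.0
13 0.413 [-17.6 161. ] turn 43.5 peg along 129.0 across 26.0
14 0.442 [-21.9 174.6] turn 46.9 peg along 134.0 across 16.0
15 0.442 [-23.  185.7] turn 50.2 peg along 135.0 across 8.0
16 0.442 [-24.7 196.6] turn 53.6 peg along 135.0 across -0.0
final [0.60290758 0.08766683] [-14.79438518 198.47719643]
```

Request:
servo_tool --rows '[0, 0, 6, 0, 0.85, -1, 1, 13, 0, 0.85, -2, 2, 21, 0, 0.85, -3, 3, 29, 0, 0.85, -5, 5, 37, 0, 0.85, -7, 7, 44, 0, 0.85, -7, 7, 44, 0, 0.85]'

```text
time_s: 7.58
tool_pos: [0.6091, -0.1011, 0.2397]
tool_rot: [129.7, 89.9, -3.9]
force: [-1.7, 1.9, -1.7]
grip_width: 0.023
```

```bash
python3 - <<'E'
from h import *
o=get_obs();print(o['tool_pos'],o['grip_width'],o['force'],o['wrist_torque'])
p=read_camera('scene');a=p['frame'][100:320,160:420]; cv2.imwrite('pics/s2c.png',cv2.resize(a,None,fx=2.7,fy=2.7,interpolation=cv2.INTER_CUBIC))
E
```

```text
[ 0.60908923 -0.10110266  0.23966027] 0.023007532166692376 [-1.74100029  1.86813486 -1.65408317] [0.18773407 0.16811481 0.02787218]
```

View pics/s2c.png

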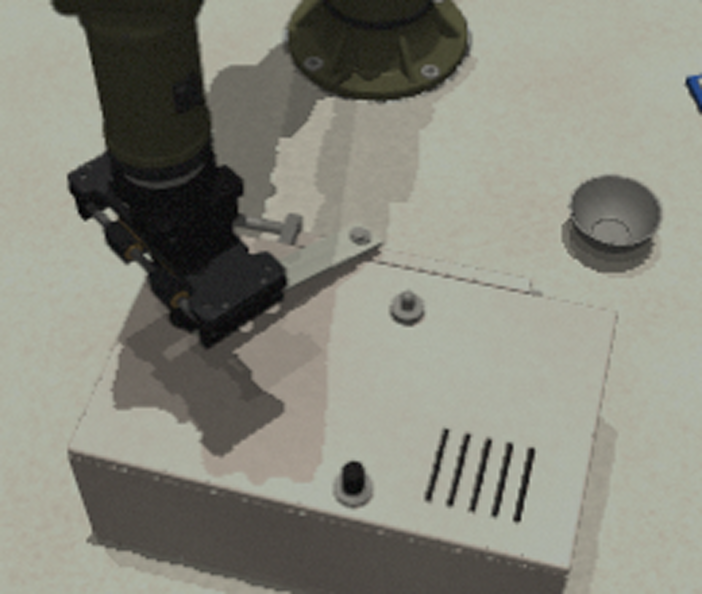

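The stay is lifted clear. Next I'll swing the door open along the computed arc.

Request:
servo_tool --rows '[2, 9, 0, 3, 0.85, 4, 19, 0, 7, 0.85, 5, 29, 0, 10, 0.85, 6, 40, 0, 13, 0.85, 7, 51, 0, 17, 0.85, 7, 63, 0, 20, 0.85, 6, 75, 0, 23, 0.85, 4, 87, 0, 27, 0.85, 4, 87, 0, 27, 0.85]'

```text
time_s: 8.38
tool_pos: [0.6128, -0.0121, 0.2378]
tool_rot: [167.5, 89.9, 61.1]
force: [-1.3, 0.9, -0.9]
grip_width: 0.0234
```

Request:
servo_tool --rows '[-2, 13, 0, 3, 0.85, -4, 26, 0, 7, 0.85, -7, 39, 0, 10, 0.85, -11, 53, 0, 13, 0.85, -15, 67, 0, 17, 0.85, -19, 80, 0, 20, 0.85, -20, 91, 0, 23, 0.85, -22, 102, 0, 27, 0.85, -22, 102, 0, 27, 0.85, -22, 102, 0, 27, 0.85]'

```text
time_s: 9.22
tool_pos: [0.5913, 0.0863, 0.2377]
tool_rot: [52.8, 90.0, -27.0]
force: [0.6, -0.9, -0.7]
grip_width: 0.0231
```

```bash
python3 look.py w3; python3 - <<'E'
from h import *
for n in ['scene','top']:
  p=read_camera(n)
  x,y=(160,100) if n=='scene' else (150,90)
  a=p['frame'][y:y+220,x:x+260]; cv2.imwrite(f'pics/{n}3c.png',cv2.resize(a,None,fx=2.7,fy=2.7,interpolation=cv2.INTER_CUBIC))
E
```

```text
jaw -79.82050893517165 [0.59128153 0.08630942 0.23765205] 0.023108384723824094 [  31.1   18.5  -51.5   89.3   14.7   79.3 -101.5] [ 0.6 -0.9 -0.7]
peg [281.9805071  302.69771698]
stayknob [587.86834922 262.61412388]
boltdrawn [470.89570439 457.09518157]
piv [325.30754543 375.69828511]
bolt_knob 0.85 [459.9, 407.6, 51.5, 20.4] [ 0.43374323 -0.1171714   0.15720289]
stay_knob 0.87 [279.9, 279.1, 42.8, 102.2] [0.57730718 0.08426096 0.22735675]
```

View pics/w3.png

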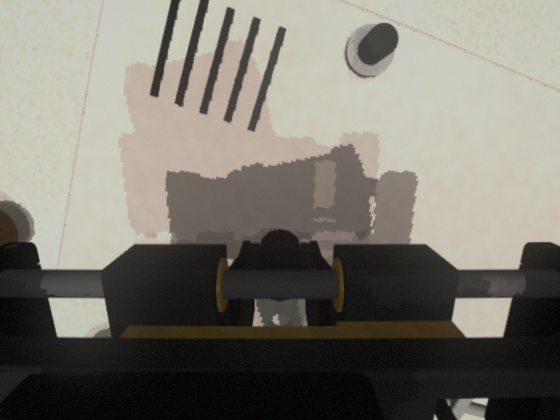

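View pics/scene3c.png

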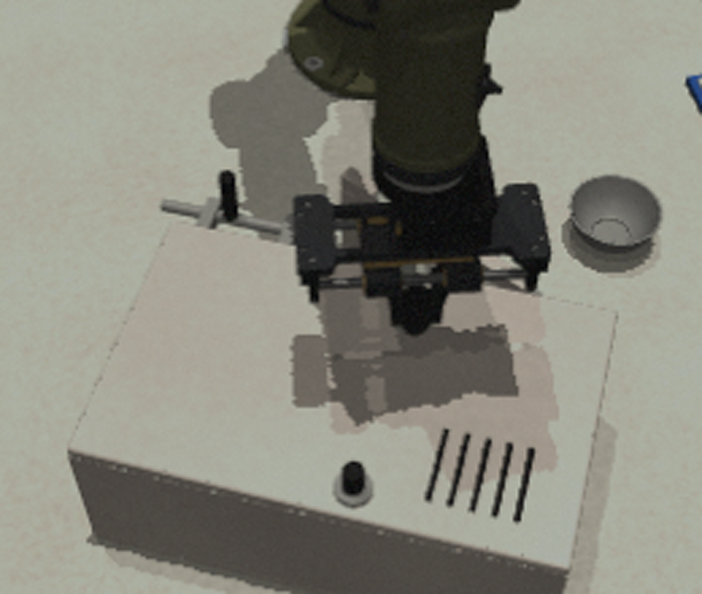

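View pics/top3c.png

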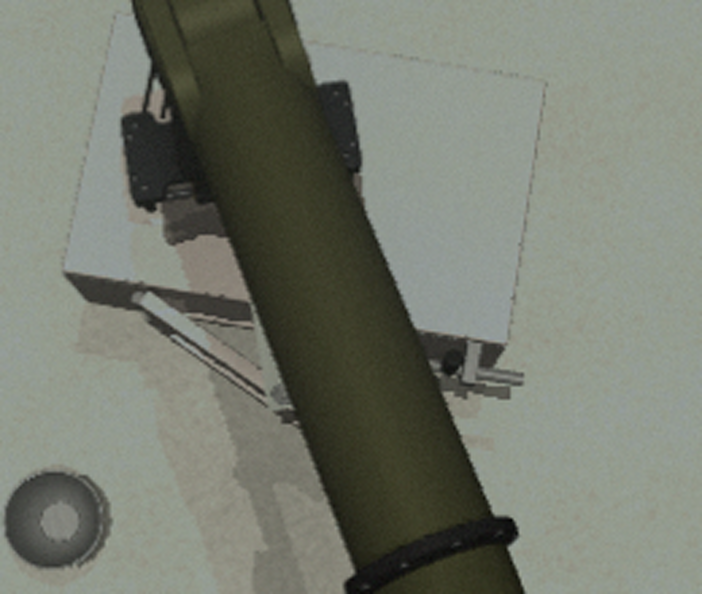

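```bash
python3 - <<'E'
import cv2
a=cv2.imread('pics/w3.png')[215:345,200:360]; cv2.imwrite('pics/w3z.png',cv2.resize(a,None,fx=4.5,fy=4.5,interpolation=cv2.INTER_CUBIC))
E
```

```text
(no output)
```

View pics/w3z.png

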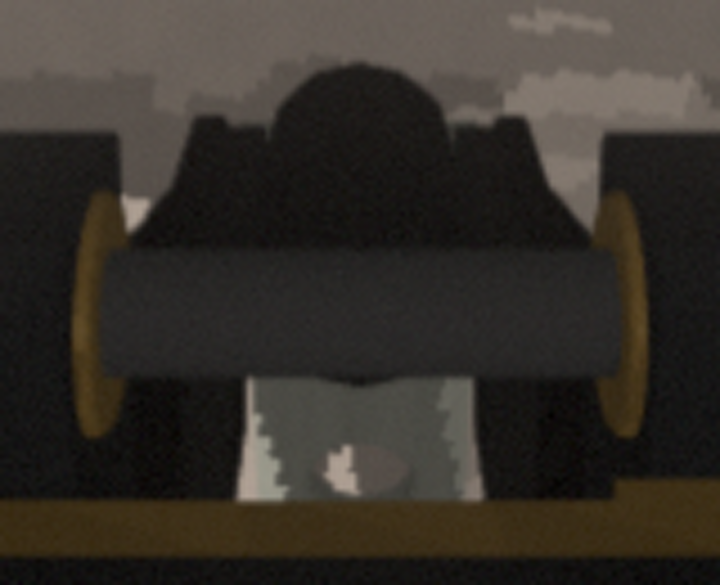

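The wrist view shows only the outer hole, at about (281,318), because the gripper hides the middle one. I'll lower in stages and watch the force.

Request:
servo_tool --rows '[2, 0, -5, 0, 0.85, 4, 1, -10, 0, 0.85, 4, 1, -14, 0, 0.85, 5, 1, -18, 0, 0.85, 6, 1, -22, 0, 0.85, 6, 1, -22, 0, 0.85]'

```text
time_s: 9.97
tool_pos: [0.597, 0.0875, 0.2145]
tool_rot: [-87.6, 90.0, -167.2]
force: [1.4, 0.7, 0.2]
grip_width: 0.0234
```

Request:
servo_tool --rows '[1, 0, -4, 0, 0.85, 2, 0, -8, 0, 0.85, 2, 0, -8, 0, 0.85]'

```text
time_s: 10.22
tool_pos: [0.5989, 0.0877, 0.2067]
tool_rot: [-116.8, 90.0, 163.6]
force: [0.9, 1.7, -0.8]
grip_width: 0.0235
```

```bash
python3 - <<'E'
from h import *
o=get_obs();print(o['tool_pos'],o['grip_width'],o['force'],o['wrist_torque'])
p=read_camera('scene')
a=p['frame'][140:260,240:400]; cv2.imwrite(f'pics/s4c.png',cv2.resize(a,None,fx=4.5,fy=4.5,interpolation=cv2.INTER_CUBIC))
E
```

```text
[0.59886209 0.08774176 0.20673434] 0.02350044872128602 [ 0.90023127  1.7127148  -0.80640539] [ 0.00279922 -0.10615475 -0.04463493]
```

View pics/s4c.png

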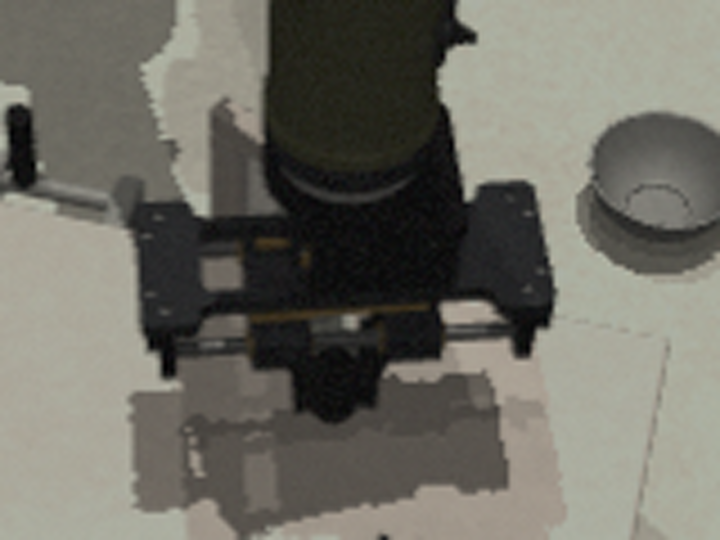

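The force shows only the stay's weight, with the hole now below the peg's top, so it is engaged. Lowering the rest of the way.

Request:
servo_tool --rows '[1, 0, -4, 0, 0.85, 2, 0, -8, 0, 0.85, 3, 0, -12, 0, 0.85, 3, 0, -13, 0, 0.85, 3, 0, -13, 0, 0.85]'

```text
time_s: 10.68
tool_pos: [0.6017, 0.0877, 0.1942]
tool_rot: [-88.5, 90.0, -168.2]
force: [0.7, 0.3, 1.3]
grip_width: 0.0231
```

Request:
servo_tool --rows '[0, 0, 0, 0, 0.55, 0, 0, 0, 0, 0.45, 0, 0, 0, 0, 0.45, 0, 0, 0, 0, 0.45, 0, 0, 0, 0, 0.45, 0, 0, 0, 0, 0.45]'

```text
time_s: 11.18
tool_pos: [0.6019, 0.0877, 0.1946]
tool_rot: [42.7, 90.0, -36.9]
force: [-0.8, 0.3, -0.2]
grip_width: 0.0465
```

Request:
servo_tool --rows '[0, 0, 15, 0, 0.45, 0, 0, 40, 0, 0.45, 0, 0, 75, 0, 0.45, 0, 0, 100, 0, 0.45, 0, -40, 110, 0, 0.45, 0, -80, 110, 0, 0.45, 0, -120, 110, 0, 0.45, 0, -160, 110, 0, 0.45, 0, -200, 110, 0, 0.45, 0, -240, 110, 0, 0.45]'

```text
time_s: 12.02
tool_pos: [0.6016, -0.1543, 0.3049]
tool_rot: [21.3, 89.9, -58.4]
force: [0.8, -0.2, -0.2]
grip_width: 0.0479
```

Request:
servo_tool --rows '[0, -30, 0, 0, 0.45, 0, -60, 0, 0, 0.45, 0, -60, 0, 0, 0.45, 0, -60, 0, 0, 0.45]'

```text
time_s: 12.35
tool_pos: [0.6013, -0.2151, 0.3039]
tool_rot: [-119.1, 89.9, 160.9]
force: [-0.1, 0.5, 0.3]
grip_width: 0.0478
```

```bash
python3 - <<'E'
from h import *
o=get_obs();print(o['tool_pos'],o['force'],o['time_s'])
for n in ['scene','top']:
  p=read_camera(n);M=T(p);C=cloud(p,M)
  x,y=(160,110) if n=='scene' else (150,90)
  a=p['frame'][y:y+220,x:x+260]; cv2.imwrite(f'pics/{n}5c.png',cv2.resize(a,None,fx=3,fy=2.7,interpolation=cv2.INTER_CUBIC))
  for nm in ['stay','bottle','basket','bowl']:
    for r in cut_out(nm,p)[:1]:
      q=r['pixels'];print(n,nm,round(r['score'],2),np.nanmedian(C[q],0).round(3),np.nanpercentile(C[q],[5,95],axis=0).round(3).tolist())
E
```

```text
[ 0.60127599 -0.21514147  0.30385044] [-0.13016642  0.51007471  0.29092564] 12.35
scene stay 0.86 [0.505 0.069 0.177] [[0.412, 0.045, 0.172], [0.613, 0.094, 0.211]]
scene bottle 0.72 [0.494 0.431 0.099] [[0.467, 0.409, 0.009], [0.508, 0.461, 0.17]]
scene basket 0.64 [ 0.489 -0.449  0.023] [[0.413, -0.508, 0.002], [0.571, -0.387, 0.055]]
scene bowl 0.84 [0.274 0.286 0.024] [[0.249, 0.244, 0.003], [0.336, 0.324, 0.046]]
top stay 0.58 [0.494 0.068 0.174] [[0.401, 0.043, 0.159], [0.598, 0.094, 0.206]]
top bottle 0.94 [0.468 0.424 0.11 ] [[0.445, 0.406, 0.013], [0.5, 0.452, 0.169]]
top basket 0.73 [ 0.488 -0.474  0.007] [[0.412, -0.509, -0.002], [0.567, -0.426, 0.054]]
top bowl 0.7 [0.293 0.285 0.016] [[0.255, 0.242, 0.0], [0.331, 0.322, 0.044]]
```

View pics/scene5c.png

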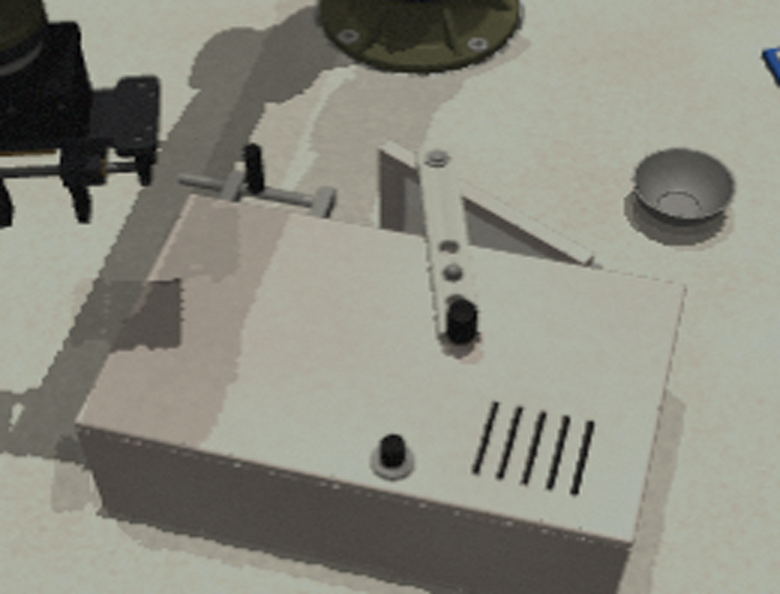

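View pics/top5c.png

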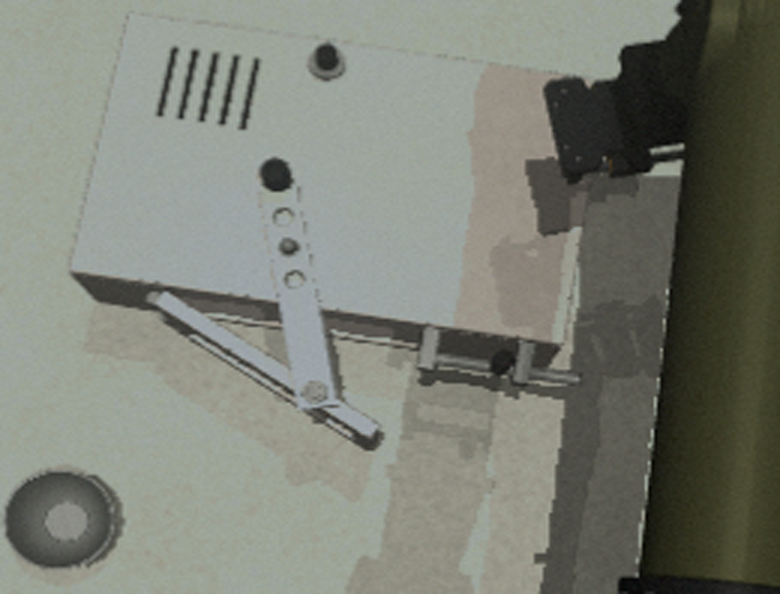

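Both views show the peg through the middle hole, at top crop (288,245). The door is open and the bolt knob is against the far guide. I'll check the numbers for flatness, door angle and bolt travel.

```bash
python3 - <<'E'
from h import *
for n in ['scene','top']:
  p=read_camera(n);M=T(p);C=cloud(p,M)
  r=cut_out('stay',p)[0]['pixels']; q=C[cv2.erode(r.astype(np.uint8),np.ones((3,3)))>0]; q=q[(q[:,2]>.168)&(q[:,2]<.186)&(q[:,0]>.42)&(q[:,0]<.585)]
  A=np.c_[q[:,0]-.5,np.ones(len(q))]; s=np.linalg.lstsq(A,q[:,2],rcond=None)[0]; print(n,len(q),'slope',s)
  q=(C[...,2]>.175)&(C[...,0]>.40)&(C[...,0]<.47)&(abs(C[...,1]+.10)<.03); print('bolt',q.sum(),np.median(C[q],0))
  q=(C[...,2]>.187)&(abs(C[...,0]-.604)<.03)&(abs(C[...,1]-.088)<.03); print('knob',C[q].mean(0),C[q].max(0))
p=read_camera('top');M=T(p)
f=lambda u,v,h: atz(p,M,150+(u+.5)/3-.5,90+(v+.5)/2.7-.5,h)
pv=f(315,391,.178); print('piv',pv,'peg',f(288,245,.188),'hole',(f(283,217,.176)+f(294,279,.176))/2)
b=pv[:2]-np.array([.4955,.184]); print('door',np.arctan2(b[1],b[0])+np.pi/2, 'rel', -(np.arctan2(b[1],b[0])-(-np.pi/2-.15)),np.linalg.norm(b))
E
```

```text
scene 412 slope [-0.0058974   0.17623579]
bolt 73 [ 0.44019631 -0.09930285  0.19639061]
knob [0.60777505 0.08718063 0.20514536] [0.61624356 0.09855561 0.21700435]
top 507 slope [-0.00421718  0.17413517]
bolt 42 [ 0.43246552 -0.09851542  0.202228  ]
knob [0.60009787 0.08733297 0.20734786] [0.61362642 0.09930849 0.21609685]
piv [0.40598545 0.05086247 0.178     ] peg [0.5378146  0.07527443 0.188     ] hole [0.53785186 0.07545742 0.176     ]
door -0.5919244677256872 rel 0.4419244677256873 0.16043209215042586
```

```bash
python3 -c "
from cell import *
print(sign_off())"
```

```text
the job is handed in; nothing more can be done
None
```

The recovery box door is propped open with the stay's middle hole over the roof peg, and the job is handed in; `sign_off()` gives no verdict. I drew the bolt back to its stop, lifted the stay by its knob to swing the door out, lowered it onto the peg, let go and backed off. It took about 12.5 s of the 54 s allowed.

The last checks, from the top and scene cameras:

| Check | Measured | Needed |
|---|---|---|
| Middle hole to peg axis, estimated from the outer holes (top camera only) | about 0.2 mm (calibration good to 2 mm) | under 5 mm |
| Stay slope | about 0.005 rad | under 0.03 rad |
| Door angle (top camera only) | about 0.44 rad | 0.34–0.52 rad |
| Bolt drawn back | about 38–39 mm | over 30 mm |

- **Bystanders:** the bottle and bowl read within 2 mm of where they started. The scene camera puts the basket in its original place too. The top camera's basket reading differed by 24 mm in y. By then the arm hid part of the basket, and its far edges had not moved, so I trust the scene camera.
- **Robot:** the arm is well clear of the box, with no contact force on it.
- **Not measured:** I had no direct reading of the door's speed. It is held by the peg.

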